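# Change over the locking clamps on a shelf batten

## Robot

A 6-joint arm with a two-finger parallel gripper is mounted at the origin on the work surface. World frame = base frame: x ahead of the robot, y to its left, z up, the work surface at z = 0. Lengths are in m, angles in rad, forces in N, time in s.
With the tool pointing down it reaches from about 0.275 to 0.75 m from the base axis. Payload 10.2 kg.
Tool frame: the origin (TCP) lies on the centre line of the jaws, within the pads' length; the fingertips stand 22 mm ahead of it and the grasp point (between the pads) lies 3 mm ahead of it; z points along the fingers, x is the direction in which the jaws open and shut, and the axes are right-handed (so a half turn about z gives the same grasp; the last joint's range is limited). The gripper opens to 88 mm and grips with 3 to 60 N. Pads are 18 mm wide; open, the fingers measure 123 mm over their backs; the gripper's body (75 mm by 187 mm) begins 45 mm behind the grasp point.
Start: joints at [-1.386, 0.313, 1.498, -0, 1.331, -0.223], TCP at [0.208, -0.482, 0.261] pointing down, gripper open.
Joint ranges: [-2.94, 2.94], [-0.97, 2.17], [0.19, 2.56], [-1.23, 4.37], [0.02, 3.11], [-2.88, 2.88]. Speed limits (rad/s): [2.39, 2.39, 3.01, 3.14, 3.14, 3.14].

## Interface

Orientations are given as a unit quaternion [x, y, z, w].
In Python, from bench import manip gives the robot as it stands. The module is installed in compiled form; this text tells all that it offers.
- The arm moves only by the tool drive_tool, never from a script. Its argument "rows" is a list of rows, each a list of 7 numbers: the opening, from 0 (shut) to 1 (fully open), then the shift along the tool's x, y, z as a fraction of full scale, then the turn, a rotation vector about the tool's x, y, z as a fraction of full scale. A call has exactly 5 rows; each row shifts and turns the commanded pose from where the row before left it, along the tool's axes as they then stand; what a row does not reach is not made up. Full scale, the value 1, is 0.08 m for a shift and 360 degrees for a turn. A row lasts 1/8 s, in which the tool goes at most 62.5 mm and 10.7 degrees, less where a joint would pass 70% of its speed; a pose out of reach is approached as far as the arm can. A call with a number of a shift or a turn outside -1 to 1 is refused whole. A call with a gripper value outside its range is refused whole. The fingers move at their own pace and stop on an object; "newtons" is the grip in N (left out, the last holds). Time passes only in rows, so rows that do not move let the fingers close, or fill a call up. It gives the time, the measured TCP pose, the force and the opening at its end, in the units of the state.
- manip.get_obs(): the state, without advancing time (a new reading comes with each control period).
- manip.capture(name): name is "side" or "top"; returns a dict with "color" (384x512x3 uint8, blue, green, red), "z_map" (384x512 float32, m along the optical axis (not along the pixel's ray), 0 where there is no reading), "K" (3x3 intrinsics, pixels), "extrinsics" (4x4, takes a point from camera to world coordinates). Camera axes: x right, y down, z forward; pixel columns grow to the right and rows downward; lengths in m; the calibration is good to about 2 mm. A picture is of the moment at which its call begins.
- manip.hand_in(): hands the job in, once; it reports no verdict.
The state is a dict: "time_s": time; "joints": joint angles; "joint_vel": joint speeds; "tau": joint torques, N m; "eef_pos": TCP position; "eef_rot": TCP orientation; "contact_force": force on the tool from outside, world axes, zero at the start; "moment": the same for the moment, N m; "width": finger opening in m.
Only numpy, scipy, OpenCV 4.12 (cv2) and the standard library are available. Lean on these libraries where they do the work, as an engineer would, in place of code of your own. Each camera call takes 0.05 s, during which the arm holds its last target.

## Task

The pine batten for the shelf is on the sawing board and the yellow-handled clamp is in the way of the saw. Squeeze the handles of the open blue-handled clamp together until it snaps over centre and stays locked on the batten, and only then pull the yellow-handled clamp's release lever so that it springs open. The batten must not shift or be left unclamped; leave the other things on the counter where they are.

Things in the scene. Friction and masses are not known exactly. Their poses are not given: they have to be found in the camera images.
- clamp_a: Blue-handled locking clamp: locking pliers on a steel foot (62 x 46 x 5) screwed to the board; open at the start. Origin: centre of the foot's underside, on the board's top; z up, x straight towards the batten, y along it. All its parts lie within 10 of its x-z plane (foot 23), in which the handles and jaw move. Pivot of the jaw at (8, 0, 44). Nothing above the board within 60 of the handles to either side.
- clamp_a_fixed (a point): On the outer face of the fixed handle (14 thick, 18 wide), 92 up it from the pivot. The handle leans 35 deg from vertical, away from the batten: it runs along u = (-0.574, 0, 0.819) in the clamp's frame and ends, with its adjusting screw, 12 past this point. The outer face looks along minus v, v = (0.819, 0, 0.574). It never moves.
- clamp_a_squeeze (a point): On the outer face of the moving handle, opposite clamp_a_fixed on its v side (along v about 37.5 from it locked, 62 open). The handle ends 16 past this point along u, where the open clamp measures 67 over both outer faces. Squeezing here takes up to 12 N, most of it just before the handle snaps over centre onto its stop, where it stays.
- clamp_a_handle (a joint): Turn of the moving handle on the jaw, rad: about 0.04 locked (over centre, on its stop), 0.40 fully open. Above about 0.1 it is not locked, and springs open when let go.
- clamp_a_lever (a joint): Turn of the release lever in the moving handle, rad: 0 at rest, grows as its tail is pulled away from the fixed handle along v, to 0.35. A spring brings it back.
- clamp_a_lever_tip (a point): Tail of the release lever, a steel strip 18 wide (y), 4 thick (v), on the moving handle's inner side; this point is 28 past the fixed handle's end along u, 8 before the tail's end. Locked: hook it from the fixed handle's side, above that handle's end, and pull along v: after 8 to 20 mm and under 10 N the lock trips and the handle springs open, away from the finger.
- clamp_a_pad_face (a point): Centre of the underside of the round rubber pad (20 across) at the end of the jaw, over the batten. Locked, it presses on the batten with about 18 N; open, it hangs about 5 above it.
- clamp_b: Yellow-handled locking clamp: locking pliers on a steel foot (62 x 46 x 5) screwed to the board; locked on the batten at the start. Origin: centre of the foot's underside, on the board's top; z up, x straight towards the batten, y along it. All its parts lie within 10 of its x-z plane (foot 23), in which the handles and jaw move. Pivot of the jaw at (8, 0, 44). Nothing above the board within 60 of the handles to either side.
- clamp_b_fixed (a point): On the outer face of the fixed handle (14 thick, 18 wide), 92 up it from the pivot. The handle leans 35 deg from vertical, away from the batten: it runs along u = (-0.574, 0, 0.819) in the clamp's frame and ends, with its adjusting screw, 12 past this point. The outer face looks along minus v, v = (0.819, 0, 0.574). It never moves.
- clamp_b_squeeze (a point): On the outer face of the moving handle, opposite clamp_b_fixed on its v side (along v about 37.5 from it locked, 62 open). The handle ends 16 past this point along u, where the open clamp measures 67 over both outer faces. Squeezing here takes up to 12 N, most of it just before the handle snaps over centre onto its stop, where it stays.
- clamp_b_handle (a joint): Turn of the moving handle on the jaw, rad: about 0.04 locked (over centre, on its stop), 0.40 fully open. Above about 0.1 it is not locked, and springs open when let go.
- clamp_b_lever (a joint): Turn of the release lever in the moving handle, rad: 0 at rest, grows as its tail is pulled away from the fixed handle along v, to 0.35. A spring brings it back.
- clamp_b_lever_tip (a point): Tail of the release lever, a steel strip 18 wide (y), 4 thick (v), on the moving handle's inner side; this point is 28 past the fixed handle's end along u, 8 before the tail's end. Locked: hook it from the fixed handle's side, above that handle's end, and pull along v: after 8 to 20 mm and under 10 N the lock trips and the handle springs open, away from the finger.
- clamp_b_pad_face (a point): Centre of the underside of the round rubber pad (20 across) at the end of the jaw, over the batten. Locked, it presses on the batten with about 18 N; open, it hangs about 5 above it.
- batten: Pine batten 360 (y) x 44 (x) x 18, lying flat on the board along its fence, under the pads of both clamps, loose but for the clamps. Origin: centre of its underside.
- board: Wooden sawing board 420 (y) x 220 (x), 18 high, fixed to the counter; a fence 26 higher runs along its far edge, beyond the batten. Origin: underside, 10 from its middle towards the fence; x towards the fence. The two clamps stand side by side on it about 200 apart along y, either one on either side.
- jar: Bystander: glass blender jar upside down, 124 across at the foot, 205 high, glass handle out to 106 on its y side. Origin: centre of its underside.
- socket_wrench: Bystander: steel socket wrench lying flat, 217 long, 38 high at its head. Origin: under the head; the handle runs to -x.
- silicone_ring: Bystander: white silicone ring 76 across, 6 high. Origin: centre of its underside.
- funnel: Bystander: orange plastic funnel, mouth down, 124 across, 118 high. Origin: centre of its underside.
- tape_measure: Bystander: yellow and black tape measure 66 x 34 x 62. Origin: centre of its underside.
- pencil: Bystander: red carpenter's pencil 100 x 12 x 7 lying on the board between the clamps, along y. Origin: centre of its underside.

How it is judged:
By the outcome, as a careful person would: the job done as asked, in the order asked, and still so for the second after the job is handed in, with the robot touching nothing.
It also fails if it takes over 42 s, if anything falls off the work surface, if the arm or the gripper's body presses on something with over 40 N, if the wrist force passes 120 N, or if a joint passes its speed limit or range.

## Working session

There is one attempt and no reset: what is moved stays moved. The work goes in short steps, Python scripts to look and compute and a tool call to move; the robot and the scene stay as the last step left them, time stands still between calls to the robot, and variables do not carry over. Pictures are saved under pics/ and viewed, and the job is handed in when it is done.

Besides the shell and the picture viewer there is one more tool, called after ">>>" by a JSON object that holds its "api" and its "payload", one argument or row to a line. drive_tool: Moves the arm, as the interface text tells. Shift numbers are shares of 0.08 m and turn numbers shares of 360 degrees, none past 1 either way. Its arguments: {"type":"object","properties":{"rows":{"type":"array","items":{"type":"array","items":{"type":"number","minimum":-1,"maximum":1}}},"newtons":{"type":"number"}},"required":["rows"]}

```bash
mkdir -p pics
python3 - <<'E'
from bench import manip
import cv2,numpy as np
o=manip.get_obs();print({k:np.round(v,3) for k,v in o.items()})
for n in("top","side"):
    c=manip.capture(n);np.savez(n+"0.npz",**c);cv2.imwrite(f"pics/{n}0.png",c["color"]);print(c["K"],np.round(c["extrinsics"],3))
E
```

```text
{'time_s': np.float64(0.0), 'joints': array([-1.386,  0.313,  1.498, -0.   ,  1.331, -0.223]), 'joint_vel': array([ 0.   , -0.003, -0.001, -0.001, -0.   ,  0.001]), 'tau': array([-1.0000e-03, -4.0221e+01, -2.5227e+01,  6.9000e-02,  3.5000e-02,
       -0.0000e+00]), 'eef_pos': array([ 0.208, -0.482,  0.26 ]), 'eef_rot': array([ 0.836, -0.549, -0.   , -0.   ]), 'contact_force': array([0.342, 0.604, 0.779]), 'moment': array([-0.015, -0.028,  0.008]), 'width': np.float64(0.088)}
[[390.14347306   0.         252.69388274]
 [  0.         390.14347306 192.54144917]
 [  0.           0.           1.        ]] [[ 1.30e-02 -9.91e-01  1.33e-01  4.00e-01]
 [-1.00e+00 -1.20e-02  3.00e-03 -9.80e-02]
 [-1.00e-03 -1.33e-01 -9.91e-01  1.30e+00]
 [ 0.00e+00  0.00e+00  0.00e+00  1.00e+00]]
[[470.25632345   0.         256.42863958]
 [  0.         470.25632345 194.69178545]
 [  0.           0.           1.        ]] [[ 0.737 -0.389  0.553 -0.441]
 [-0.676 -0.448  0.585 -1.166]
 [ 0.02  -0.805 -0.593  1.221]
 [ 0.     0.     0.     1.   ]]
```

View pics/top0.png

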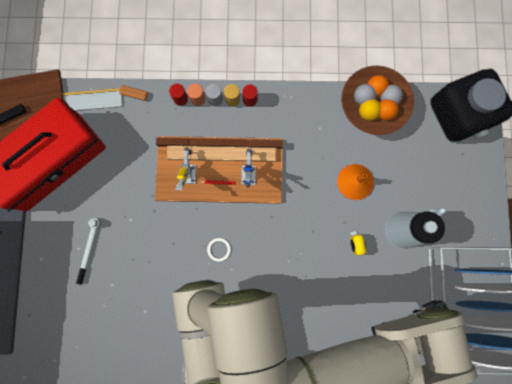

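View pics/side0.png

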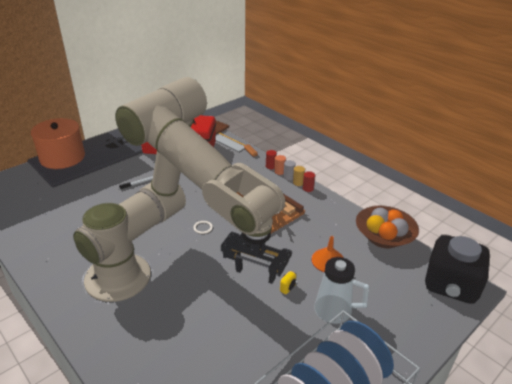

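```bash
cat > h.py <<'E'
import numpy as np,cv2
def load(f): return dict(np.load(f))
def cloud(c):
    z=c["z_map"];v,u=np.mgrid[:z.shape[0],:z.shape[1]];K=c["K"]
    p=np.stack([(u-K[0,2])/K[0,0]*z,(v-K[1,2])/K[1,1]*z,z],-1)
    E=c["extrinsics"];return p@E[:3,:3].T+E[:3,3]
def proj(c,P):
    E=c["extrinsics"];q=(np.atleast_2d(P)-E[:3,3])@E[:3,:3];return np.c_[q[:,0]/q[:,2]*c["K"][0,0]+c["K"][0,2],q[:,1]/q[:,2]*c["K"][1,1]+c["K"][1,2]]
E
python3 - <<'E'
from h import *
c=load("top0.npz");P=cloud(c)
im=c["color"][125:215,145:295];cv2.imwrite("pics/topcrop.png",cv2.resize(im,None,fx=5,fy=5,interpolation=cv2.INTER_NEAREST))
np.set_printoptions(linewidth=250,suppress=True)
print("z mm, every 2 px");print((P[134:206:3,152:290:4,2]*1000).round().astype(int))
hsv=cv2.cvtColor(c["color"],cv2.COLOR_BGR2HSV)
roi=np.zeros(hsv.shape[:2],bool);roi[140:205,150:290]=1
for n,lo,hi in(("blue",(100,120,40),(130,255,255)),("yel",(22,150,100),(35,255,255)),("red",(0,180,80),(5,255,255))):
    m=(cv2.inRange(hsv,lo,hi)>0)&roi
    v,u=np.where(m);p=P[m];print(n,m.sum(),u.min(),u.max(),v.min(),v.max(),np.median(p,0).round(3),p.min(0).round(3),p.max(0).round(3))
E
```

```text
z mm, every 2 px
[[   2   -2   -2    0   -2    0    2   -1   -3   -4    0   -3    0    1    1   -1    6    1    2   -1   -2    0    0   -1    5   -2   -4    5    0    2    2   -2    0    2   -2]
 [   0   44   19   18   15   21   20   20   19   17   15   16   19   17   20   23   14   21   14   19   20    2    0   -1    1    7   -2    1   -1   -2    3    1    1    0    3]
 [   1   43   44   43   44   49   46   45   42   40   40   46   45   46   46   44   45   47   42   45   43 1300   42   39   43   45   44   44   41   40   45   39   46    0    2]
 [  -3   50   42   44   45   43   45   42   42   40   43   44   45   44   44   44   43   45   45   44   43   44   48   44   47   48   46   41   43   46   42   41   42   -1   -3]
 [   3    0   19   21   35   35   34   37   37   37   32   39   39   32   31   31   33   35   33   36   37   38   37   42   44   44   42   44   43   43   40   40   45    1    2]
 [   1   -4   16   18   33   34   34   36   81   84   38   35   32   38   38   39   42   36   36   36   36   37   31   37   90   37   35   38   34   36   35   16   18   -1   -2]
 [   1   -6   2
[... 2754 characters left out ...]
21   21   19   18   15   19   20   21   18   16   16   19   19   19   -2    2]
 [  -1   22   18   17   21   16   17   17   17   15   18   16   19   20   17   22   19   18   17   15   14   16   18   16   19   20   18   23   15   21   16   19   18    4   -1]
 [   1    2    1   -1    1   -4    2    1   -3   -3    1   -3    1    3   -2   -1    2   -2    1    0    0    0    1    3   -2   -2    2   -4    1    5   -6    6    4    1    1]]
blue 40 245 251 166 182 [ 0.62  -0.079  0.168] [ 0.587 -0.088  0.123] [ 0.637 -0.071  0.181]
yel 81 177 186 168 180 [0.607 0.118 0.143] [ 0.4   -0.098  0.111] [0.633 0.13  1.3  ]
red 94 205 234 180 184 [0.605 0.016 0.025] [ 0.598 -0.032  0.017] [0.611 0.065 0.031]
```

View pics/topcrop.png

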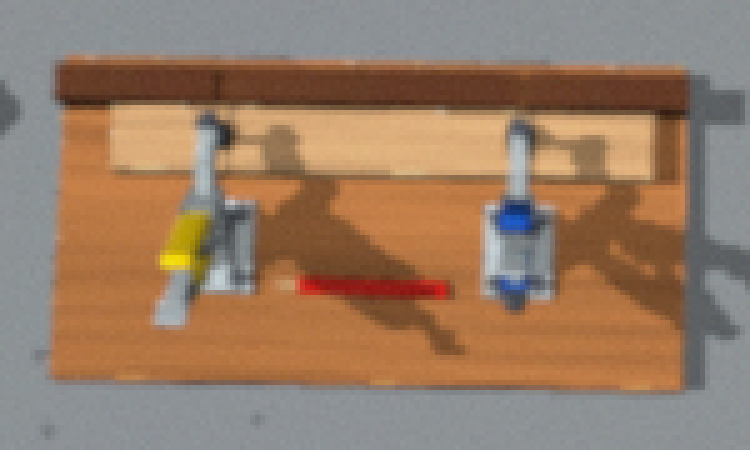

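```bash
cat >> h.py <<'E'
def ray(c,u,v,z):
    K=c["K"];E=c["extrinsics"];d=E[:3,:3]@np.array([(u-K[0,2])/K[0,0],(v-K[1,2])/K[1,1],1]);o=E[:3,3];return o+d*(z-o[2])/d[2]
E
python3 - <<'E'
from h import *
np.set_printoptions(suppress=True)
c=load("top0.npz")
f=lambda a,b,z:ray(c,145+a/5-.4,125+b/5-.4,z).round(4)
print("board front L/R",f(50,378,.018),f(683,390,.018))
print("fence far top L/R",f(57,62,.044),f(690,68,.044))
print("batten near edge",f(110,172,.036),f(655,180,.036))
print("blue foot corners (z .023)",f(484,206,.023),f(553,206,.023),f(553,298,.023),f(484,298,.023))
print("yel foot right corners",f(255,205,.023),f(257,292,.023))
print("pad/jaw ends blue",f(519,130,.085),"yel",f(207,120,.085))
print("yel tail end",f(172,322,.19),f(160,322,.19),f(188,322,.19))
P=cloud(c);hsv=cv2.cvtColor(c["color"],cv2.COLOR_BGR2HSV)
for n,a,b in(("b",235,265),("y",170,200)):
    Q=P[150:200,a:b].reshape(-1,3);Q=Q[(Q[:,2]>.07)&(Q[:,2]<.3)]
    print(n);print(Q[np.argsort(Q[:,0])][::4].round(3).tolist())
E
```

```text
board front L/R [0.5422 0.23   0.018 ] [ 0.5395 -0.1886  0.018 ]
fence far top L/R [0.7499 0.2284 0.044 ] [ 0.7509 -0.1907  0.044 ]
batten near edge [0.6777 0.192  0.036 ] [ 0.6768 -0.1684  0.036 ]
blue foot corners (z .023) [ 0.6606 -0.0552  0.023 ] [ 0.6611 -0.1012  0.023 ] [ 0.5991 -0.1019  0.023 ] [ 0.5985 -0.0563  0.023 ]
yel foot right corners [0.6593 0.0974 0.023 ] [0.6007 0.0942 0.023 ]
pad/jaw ends blue [ 0.6975 -0.0788  0.085 ] yel [0.7016 0.1203 0.085 ]
yel tail end [0.5564 0.1174 0.19  ] [0.5563 0.1243 0.19  ] [0.5565 0.1082 0.19  ]
b
[[0.572, -0.077, 0.142], [0.575, -0.08, 0.144], [0.578, -0.074, 0.143], [0.58, -0.077, 0.146], [0.583, -0.08, 0.145], [0.584, -0.071, 0.139], [0.586, -0.083, 0.199], [0.587, -0.08, 0.139], [0.588, -0.077, 0.135], [0.589, -0.078, 0.199], [0.59, -0.086, 0.197], [0.591, -0.08, 0.134], [0.593, -0.078, 0.194], [0.593, -0.08, 0.194], [0.595, -0.083, 0.13], [0.596, -0.077, 0.193], [0.597, -0.08, 0.189], [0.601, -0.077, 0.182], [0.605, -0.08, 0.174], [0.61, -0.077, 0.167], [0.614, -0.077, 0.175], [0.615, -0.083, 0.156], [0.617, -0.071, 0.176], [0.61
[... 1584 characters left out ...]
28, 0.12, 0.124], [0.628, 0.118, 0.122], [0.631, 0.113, 0.074], [0.632, 0.115, 0.118], [0.634, 0.114, 0.111], [0.635, 0.111, 0.072], [0.637, 0.114, 0.109], [0.637, 0.127, 0.106], [0.641, 0.118, 0.103], [0.642, 0.122, 0.1], [0.645, 0.132, 0.098], [0.647, 0.127, 0.093], [0.647, 0.111, 0.09], [0.651, 0.131, 0.089], [0.652, 0.116, 0.084], [0.655, 0.116, 0.084], [0.656, 0.129, 0.079], [0.658, 0.122, 0.085], [0.661, 0.125, 0.087], [0.663, 0.124, 0.09], [0.666, 0.121, 0.094], [0.669, 0.124, 0.093], [0.672, 0.118, 0.095], [0.676, 0.115, 0.091], [0.68, 0.125, 0.089], [0.683, 0.125, 0.09], [0.687, 0.119, 0.087], [0.69, 0.126, 0.086], [0.693, 0.115, 0.074], [0.695, 0.127, 0.081], [0.698, 0.118, 0.082]]
```

```bash
cat >> h.py <<'E'
from scipy.spatial.transform import Rotation as R
U=np.array([-.5736,0,.8192]);V=np.array([.8192,0,.5736])
RT=R.from_matrix(np.c_[V,[0,-1,0],-U])
PIV={"a":np.array([.638,-.079,.062]),"b":np.array([.638,.1195,.062])}
def tgt(k,u,v,y=0): return PIV[k]+u*U+v*V+np.array([0,y,0])
def rows(o,p,N,Rt=RT):
    r=R.from_quat(o["eef_rot"]);w=(r.inv()*Rt).as_rotvec();p0=np.array(o["eef_pos"]);out=[]
    for i in range(N):
        ri=r*R.from_rotvec(w*i/N);out.append(np.r_[ri.inv().apply((p-p0)/N)/.08,w/N/2/np.pi])
    return np.round(out,3)
def uv(k,p): d=np.array(p)-PIV[k];return np.round([d@U*1000,d@V*1000,d[1]*1000],1)
E
python3 - <<'E'
from h import *
from bench import manip
print(rows(manip.get_obs(),tgt("a",.226,.0255),10).tolist())
E
```

```text
[[-0.303, -0.568, -0.001, 0.006, 0.009, -0.018], [-0.237, -0.598, 0.005, 0.006, 0.009, -0.018], [-0.169, -0.621, 0.015, 0.006, 0.009, -0.018], [-0.1, -0.635, 0.03, 0.006, 0.009, -0.018], [-0.03, -0.641, 0.049, 0.006, 0.009, -0.018], [0.039, -0.639, 0.072, 0.006, 0.009, -0.018], [0.106, -0.627, 0.099, 0.006, 0.009, -0.018], [0.169, -0.608, 0.128, 0.006, 0.009, -0.018], [0.228, -0.58, 0.16, 0.006, 0.009, -0.018], [0.282, -0.545, 0.193, 0.006, 0.009, -0.018]]
```

>>> {"api": "drive_tool", "payload": {
  "rows": [
    [1, -0.3, -0.57, 0, 0.006, 0.009, -0.018],
    [1, -0.24, -0.6, 0.005, 0.006, 0.009, -0.018],
    [1, -0.17, -0.62, 0.015, 0.006, 0.009, -0.018],
    [1, -0.1, -0.635, 0.03, 0.006, 0.009, -0.018],
    [1, -0.03, -0.64, 0.05, 0.006, 0.009, -0.018]
  ]
}}

```text
time_s: 0.72
eef_pos: [0.3692, -0.2788, 0.2617]
eef_rot: [0.943, -0.286, 0.168, -0.001]
contact_force: [1.0, -1.2, -0.3]
width: 0.0879
```

>>> {"api": "drive_tool", "payload": {
  "rows": [
    [1, 0.04, -0.64, 0.07, 0.006, 0.009, -0.018],
    [1, 0.105, -0.63, 0.1, 0.006, 0.009, -0.018],
    [1, 0.17, -0.61, 0.13, 0.006, 0.009, -0.018],
    [1, 0.23, -0.58, 0.16, 0.006, 0.009, -0.018],
    [1, 0.28, -0.545, 0.19, 0.006, 0.009, -0.018]
  ]
}}

```text
time_s: 1.35
eef_pos: [0.5286, -0.0761, 0.2658]
eef_rot: [0.949, 0.007, 0.316, -0.002]
contact_force: [0.2, -0.8, 0.4]
width: 0.0881
```

Run:
```python
from h import *
from bench import manip
for n in("side",):
    c=manip.capture(n);np.savez(n+"1.npz",**c)
    q=proj(c,PIV["a"])[0].astype(int);print(q);im=c["color"][max(q[1]-90,0):q[1]+60,q[0]-110:q[0]+90]
    cv2.imwrite(f"pics/{n}1.png",cv2.resize(im,None,fx=4,fy=4,interpolation=cv2.INTER_CUBIC))
o=manip.get_obs();print(o["time_s"],uv("a",o["eef_pos"]),o["joints"].round(2),rows(o,tgt("a",.226,.0255),1))
```

```text
[265 201]
1.4 [228.7  28.2   6.3] [-0.48  0.08  1.9   0.51  0.64 -0.83] [[-0.036  0.079  0.031 -0.002 -0.006  0.003]]
```

View pics/side1.png

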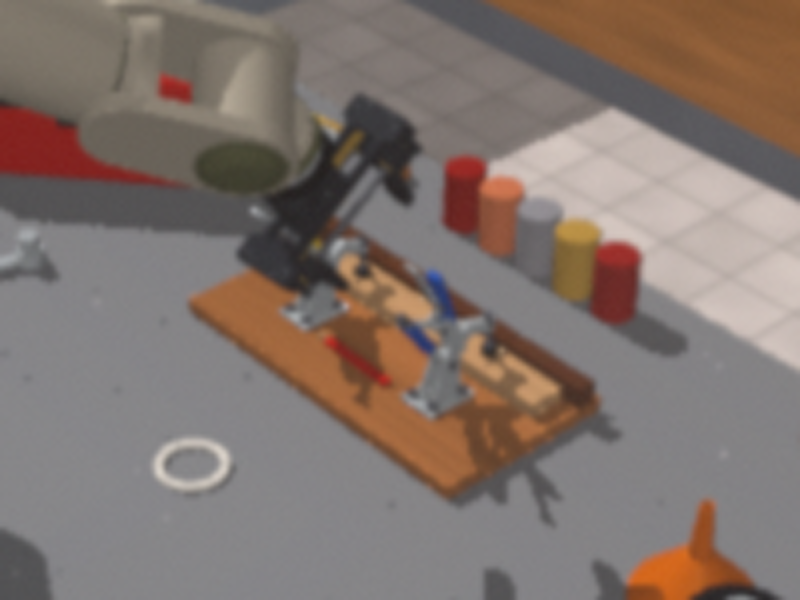

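Run:
```python
from h import *
c=load("side1.npz")
S=9;x0,y0=235,160
im=cv2.resize(c["color"][y0:y0+62,x0:x0+85],None,fx=S,fy=S,interpolation=cv2.INTER_CUBIC)
for (u,v),col in {(0,0):(0,0,255),(.092,-.007):(0,255,0),(.104,-.007):(0,255,255),(.104,.007):(0,255,255),(.108,.0595):(255,0,255),(.092,.055):(255,0,255),(.140,.036):(255,255,0)}.items():
    q=(proj(c,tgt("a",u,v,-.009))[0]-[x0,y0]+.5)*S;cv2.circle(im,tuple(q.astype(int)),3,col,-1)
cv2.imwrite("pics/side1b.png",im)
```

```text
(no output)
```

View pics/side1b.png

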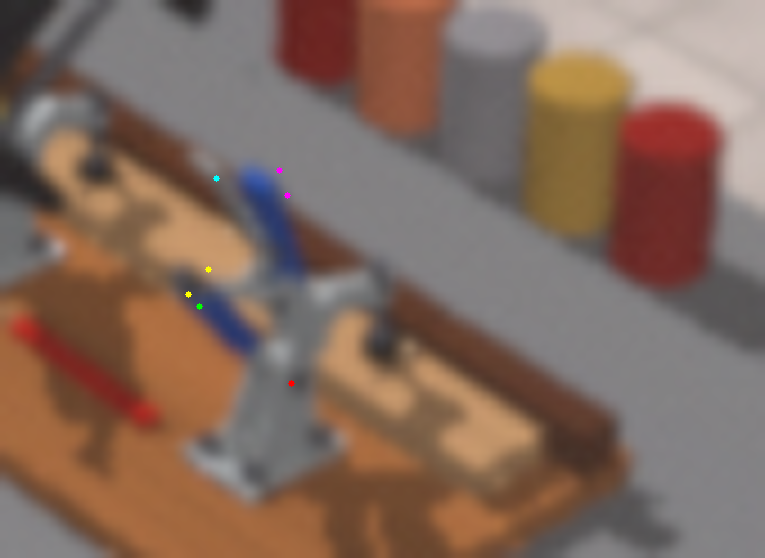

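Run:
```python
from h import *
c=load("side1.npz")
S=12;x0,y0=245,178
im=cv2.resize(c["color"][y0:y0+46,x0:x0+62],None,fx=S,fy=S,interpolation=cv2.INTER_CUBIC)
O=np.array([.63,-.079,.018])
for d in [(-31,-23,5),(31,-23,5),(-31,23,5),(-31,-23,0)]:
    q=(proj(c,O+np.array(d)/1000)[0]-[x0,y0]+.5)*S;cv2.circle(im,tuple(q.astype(int)),3,(0,0,255),-1)
b=np.array([[.54,-.1886,.018],[.677,-.1684,.036]])
cv2.imwrite("pics/side1c.png",im);print(proj(c,b))
im=cv2.resize(c["color"][150:250,200:330],None,fx=6,fy=6,interpolation=cv2.INTER_CUBIC)
for p in [[.5395,-.1886,.018],[.5422,.23,.018],[.751,-.1907,.044],[.6768,-.1684,.036],[.6,.016,.025]]:
    q=(proj(c,p)[0]-[200,150]+.5)*6;cv2.circle(im,tuple(q.astype(int)),3,(0,255,0),-1)
cv2.imwrite("pics/side1d.png",im)
```

```text
[[266.12060911 232.96888914]
 [287.36260676 212.46354528]]
```

View pics/side1c.png

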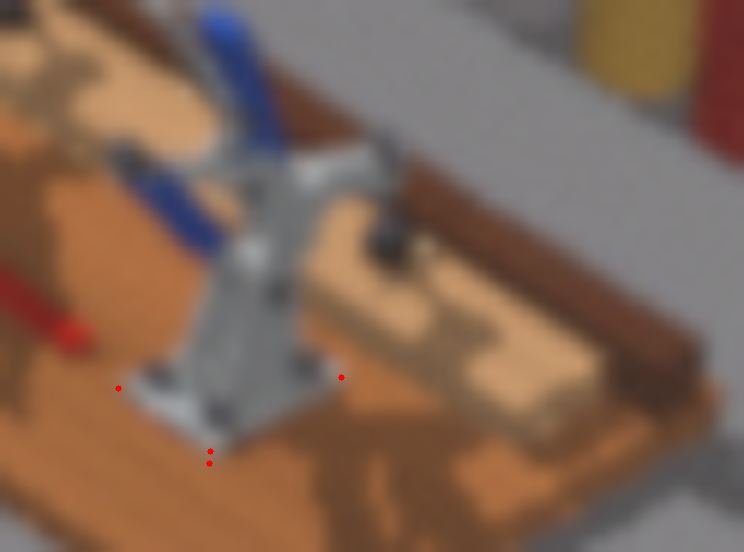

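View pics/side1d.png

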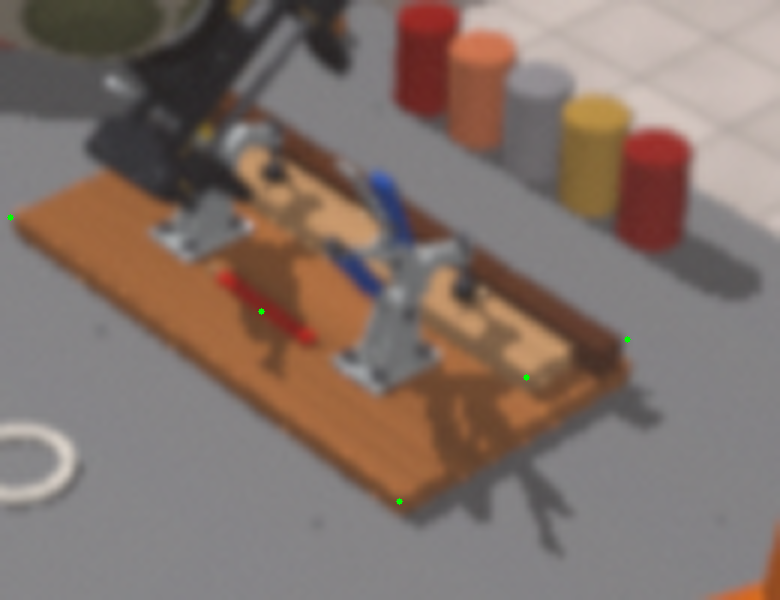

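>>> {"api": "drive_tool", "payload": {
  "rows": [
    [1, -0.035, 0.08, 0.03, -0.001, -0.004, 0.002],
    [1, 0, 0, 0, -0.001, -0.002, 0.001],
    [1, 0, 0, 0.25, 0, 0, 0],
    [1, 0, 0, 0.25, 0, 0, 0],
    [1, 0, 0, 0, 0, 0, 0]
  ]
}}

```text
time_s: 2.02
eef_pos: [0.5495, -0.0851, 0.2284]
eef_rot: [0.955, -0.007, 0.297, 0.001]
contact_force: [-0.3, -0.2, 0.2]
width: 0.0881
```

Run:
```python
from h import *
from bench import manip
o=manip.get_obs();print(o["time_s"],uv("a",o["eef_pos"]),o["contact_force"].round(1),rows(o,tgt("a",.106,.0255),1))
c=manip.capture("side");np.savez("side2.npz",**c)
im=c["color"][120:240,190:350];cv2.imwrite("pics/side2.png",cv2.resize(im,None,fx=5,fy=5,interpolation=cv2.INTER_CUBIC))
```

```text
2.025 [187.1  23.   -6.1] [-0.3 -0.2  0.2] [[ 3.900e-02 -8.300e-02  1.013e+00  1.000e-03  1.000e-03 -2.000e-03]]
```

View pics/side2.png

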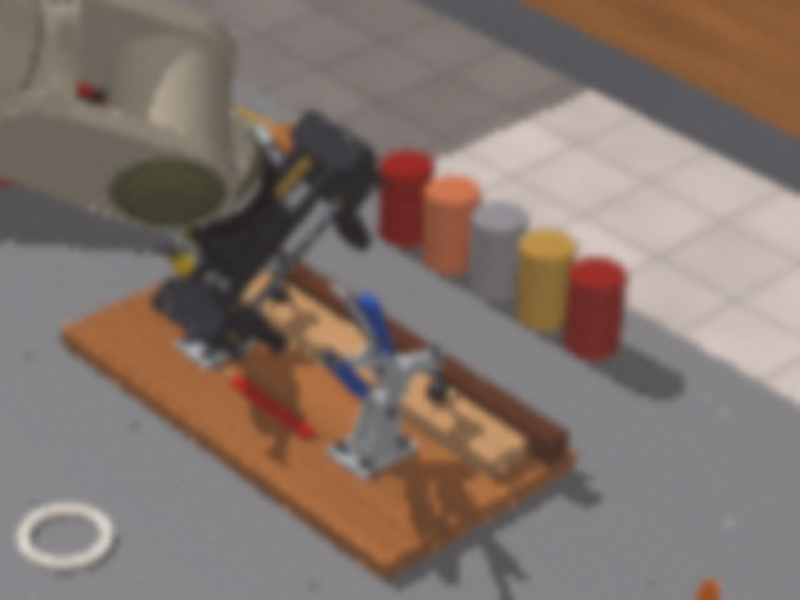

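Run:
```python
from h import *
c=load("side2.npz")
S=6;x0,y0=205,135
im=cv2.resize(c["color"][y0:y0+90,x0:x0+120],None,fx=S,fy=S,interpolation=cv2.INTER_CUBIC)
for (u,v,y),col in {(.165,-.021,-6):(0,0,255),(.165,.067,-6):(0,0,255),(.187,.023,-6):(0,255,0),(.104,0,0):(0,255,255),(.14,.036,0):(255,255,0)}.items():
    q=(proj(c,tgt("a",u,v,y/1000))[0]-[x0,y0]+.5)*S;cv2.circle(im,tuple(q.astype(int)),3,col,-1)
cv2.imwrite("pics/side2b.png",im)
```

```text
(no output)
```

View pics/side2b.png

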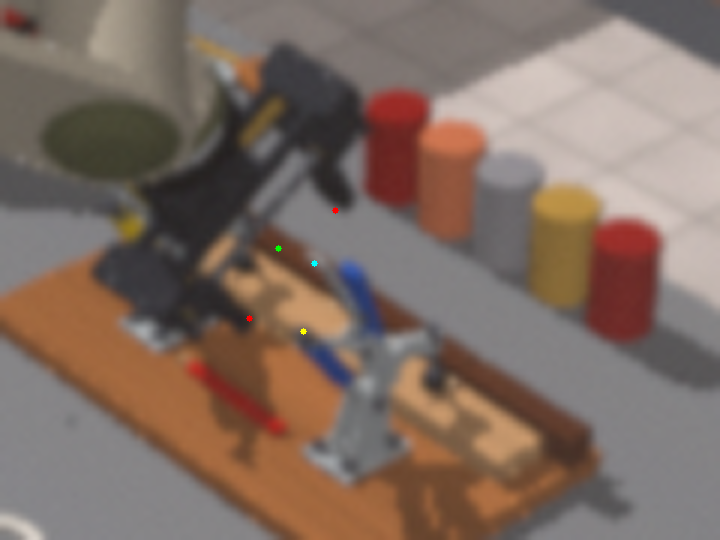

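>>> {"api": "drive_tool", "payload": {
  "rows": [
    [1, 0.04, -0.08, 0.1, 0.001, 0.001, -0.002],
    [1, 0, 0, 0.25, 0, 0, 0],
    [1, 0, 0, 0.25, 0, 0, 0],
    [1, 0, 0, 0.2, 0, 0, 0],
    [1, 0, 0, 0, 0, 0, 0]
  ]
}}

```text
time_s: 2.7
eef_pos: [0.5893, -0.0776, 0.1782]
eef_rot: [0.954, 0.001, 0.3, -0.0]
contact_force: [-0.3, -0.2, -0.9]
width: 0.0882
```

Run:
```python
from h import *
from bench import manip
o=manip.get_obs();print(o["time_s"],uv("a",o["eef_pos"]),o["contact_force"].round(1),rows(o,tgt("a",.106,.0255),1))
```

```text
2.7 [123.2  26.7   1.4] [-0.3 -0.2 -0.9] [[-0.015  0.017  0.214 -0.     0.     0.   ]]
```

>>> {"api": "drive_tool", "payload": {
  "rows": [
    [1, -0.015, 0.015, 0.1, 0, 0, 0],
    [1, 0, 0, 0.1, 0, 0, 0],
    [0.8, 0, 0, 0, 0, 0, 0],
    [0.76, 0, 0, 0, 0, 0, 0],
    [0.76, 0, 0, 0, 0, 0, 0]
  ],
  "newtons": 25
}}

```text
time_s: 3.32
eef_pos: [0.596, -0.0789, 0.1637]
eef_rot: [0.954, 0.001, 0.299, -0.001]
contact_force: [-9.0, -1.6, -2.0]
width: 0.0671
```

Run:
```python
from h import *
from bench import manip
o=manip.get_obs();print(o["time_s"],o["width"],uv("a",o["eef_pos"]),o["contact_force"].round(1),rows(o,tgt("a",.106,.0255),1))
c=manip.capture("side");np.savez("side3.npz",**c)
im=c["color"][135:225,215:335];cv2.imwrite("pics/side3.png",cv2.resize(im,None,fx=6,fy=6,interpolation=cv2.INTER_CUBIC))
```

```text
3.325 0.06707639793960452 [1.074e+02 2.390e+01 1.000e-01] [-9.  -1.6 -2. ] [[ 0.02   0.002  0.017 -0.     0.001  0.   ]]
```

View pics/side3.png

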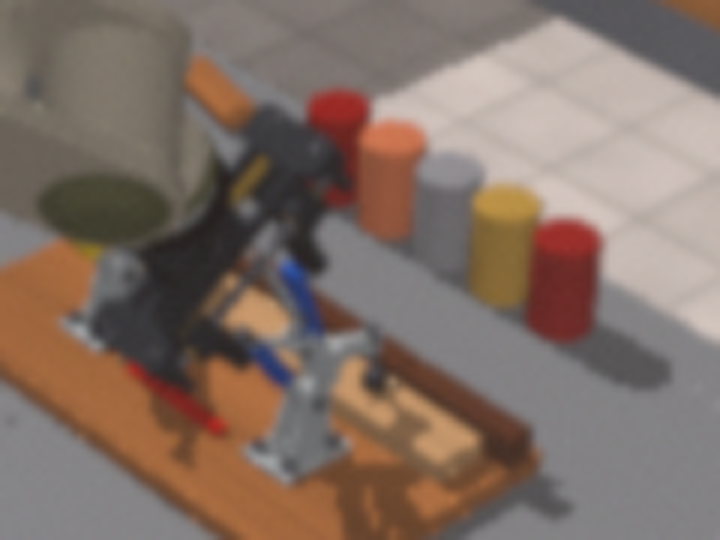

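>>> {"api": "drive_tool", "payload": {
  "rows": [
    [0.7, -0.04, 0, 0, 0, 0, 0],
    [0.64, -0.03, 0, 0, 0, 0, 0],
    [0.58, -0.03, 0, 0, 0, 0, 0],
    [0.52, -0.03, 0, 0, 0, 0, 0],
    [0.52, 0, 0, 0, 0, 0, 0]
  ]
}}

```text
time_s: 4.0
eef_pos: [0.5873, -0.0789, 0.1576]
eef_rot: [0.954, 0.001, 0.299, -0.001]
contact_force: [-11.6, -2.8, -1.5]
width: 0.0459
```

Run:
```python
from h import *
from bench import manip
o=manip.get_obs();print(o["time_s"],o["width"],uv("a",o["eef_pos"]),o["contact_force"].round(1),o["contact_force"]@V)
```

```text
4.0 0.04589215985308807 [1.074e+02 1.330e+01 1.000e-01] [-11.6  -2.8  -1.5] -10.313598325452663
```

>>> {"api": "drive_tool", "payload": {
  "rows": [
    [0.48, -0.02, 0, 0, 0, 0, 0],
    [0.44, -0.02, 0, 0, 0, 0, 0],
    [0.4, 0, 0, 0, 0, 0, 0],
    [0.38, 0, 0, 0, 0, 0, 0],
    [0.38, 0, 0, 0, 0, 0, 0]
  ],
  "newtons": 30
}}

```text
time_s: 4.62
eef_pos: [0.5838, -0.0787, 0.155]
eef_rot: [0.955, 0.002, 0.298, -0.001]
contact_force: [-18.5, -3.6, -0.2]
width: 0.0365
```

Run:
```python
from h import *
from bench import manip
o=manip.get_obs();print(o["time_s"],o["width"],uv("a",o["eef_pos"]),o["contact_force"].round(1),o["contact_force"]@V)
c=manip.capture("side");np.savez("side4.npz",**c)
im=c["color"][135:225,215:335];cv2.imwrite("pics/side4.png",cv2.resize(im,None,fx=6,fy=6,interpolation=cv2.INTER_CUBIC))
```

```text
4.625 0.03654997719192958 [107.2   9.    0.3] [-18.5  -3.6  -0.2] -15.31474275151448
```

View pics/side4.png

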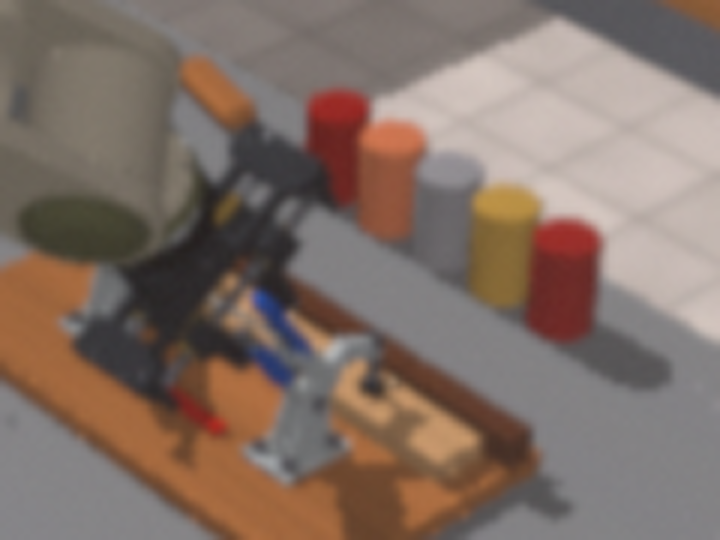

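>>> {"api": "drive_tool", "payload": {
  "rows": [
    [0.3, 0, 0, 0, 0, 0, 0],
    [0.3, 0, 0, 0, 0, 0, 0],
    [0.3, 0, 0, 0, 0, 0, 0],
    [0.3, 0, 0, 0, 0, 0, 0],
    [0.3, 0, 0, 0, 0, 0, 0]
  ],
  "newtons": 35
}}

```text
time_s: 5.3
eef_pos: [0.5838, -0.0787, 0.155]
eef_rot: [0.955, 0.002, 0.298, -0.001]
contact_force: [-18.4, -5.0, -0.6]
width: 0.0365
```

Run:
```python
from h import *
from bench import manip
o=manip.get_obs();print(o["time_s"],o["width"],uv("a",o["eef_pos"]),o["contact_force"].round(1),o["contact_force"]@V)
```

```text
5.3 0.03647666744656731 [107.3   9.    0.3] [-18.4  -5.   -0.6] -15.406073659092176
```

>>> {"api": "drive_tool", "payload": {
  "rows": [
    [0.46, 0, 0, 0, 0, 0, 0],
    [0.5, 0.01, 0, 0, 0, 0, 0],
    [0.55, 0.01, 0, 0, 0, 0, 0],
    [0.7, 0, 0, 0, 0, 0, 0],
    [0.7, 0, 0, 0, 0, 0, 0]
  ]
}}

```text
time_s: 5.92
eef_pos: [0.588, -0.0792, 0.1586]
eef_rot: [0.954, 0.001, 0.301, 0.0]
contact_force: [0.7, -0.1, 0.4]
width: 0.0613
```

Run:
```python
from h import *
from bench import manip
o=manip.get_obs();print(o["time_s"],o["width"],uv("a",o["eef_pos"]),o["contact_force"].round(1),o["contact_force"]@V)
c=manip.capture("side");np.savez("side5.npz",**c)
im=c["color"][135:225,215:335];cv2.imwrite("pics/side5.png",cv2.resize(im,None,fx=6,fy=6,interpolation=cv2.INTER_CUBIC))
```

```text
5.925 0.061323620360995985 [107.8  14.5  -0.2] [ 0.7 -0.1  0.4] 0.8091240118878411
```

View pics/side5.png

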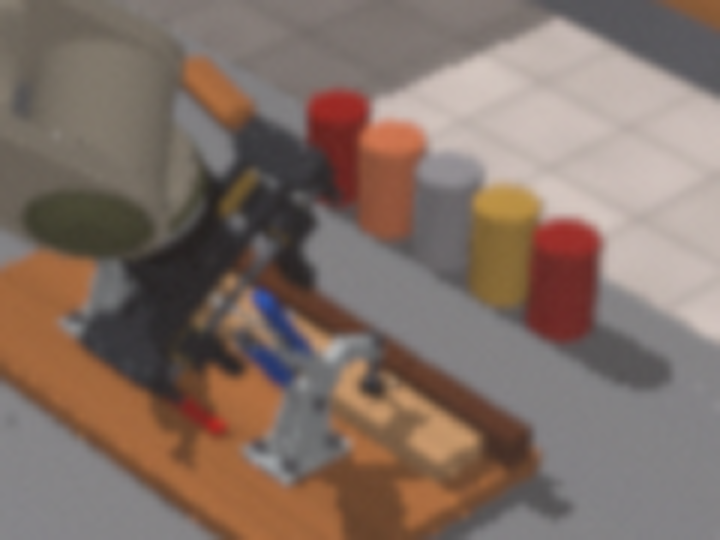

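>>> {"api": "drive_tool", "payload": {
  "rows": [
    [0.7, 0, 0, -0.2, 0, 0, 0],
    [0.7, 0, 0, -0.4, 0, 0, 0],
    [0.7, 0, 0, -0.5, 0, 0, 0],
    [0.5, 0, 0, -0.4, 0, 0, 0],
    [0.2, 0, 0, 0, 0, 0, 0]
  ]
}}

```text
time_s: 6.6
eef_pos: [0.5189, -0.0795, 0.2584]
eef_rot: [0.953, 0.001, 0.303, 0.001]
contact_force: [0.1, -0.0, -0.6]
width: 0.044
```

Run:
```python
from h import *
from bench import manip
o=manip.get_obs();print(o["time_s"],o["width"],uv("a",o["eef_pos"]),o["contact_force"].round(1),rows(o,tgt("b",.228,-.045),6))
for n in ("side","top"):
    c=manip.capture(n);np.savez(n+"6.npz",**c)
    im=c["color"][135:225,215:335] if n=="side" else c["color"][125:215,150:290];cv2.imwrite(f"pics/{n}6.png",cv2.resize(im,None,fx=5,fy=5,interpolation=cv2.INTER_CUBIC))
```

```text
6.6 0.043988129224486874 [229.2  15.1  -0.5] [ 0.1 -0.  -0.6] [[-0.124 -0.415  0.002  0.    -0.     0.   ]
 [-0.124 -0.415  0.002  0.    -0.     0.   ]
 [-0.124 -0.415  0.002  0.    -0.     0.   ]
 [-0.125 -0.415  0.002  0.    -0.     0.   ]
 [-0.125 -0.415  0.002  0.    -0.     0.   ]
 [-0.125 -0.415  0.002  0.    -0.     0.   ]]
```

View pics/side6.png

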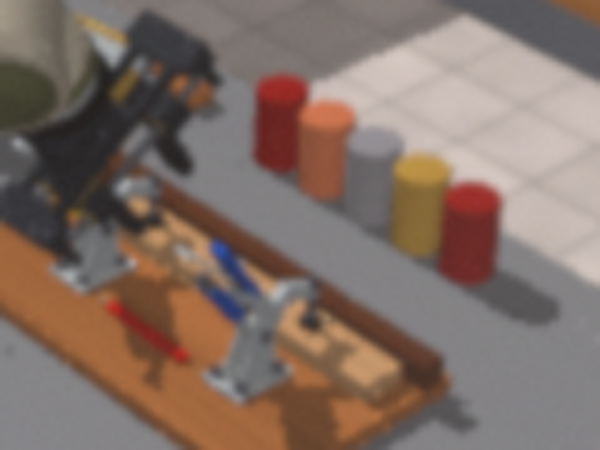

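View pics/top6.png

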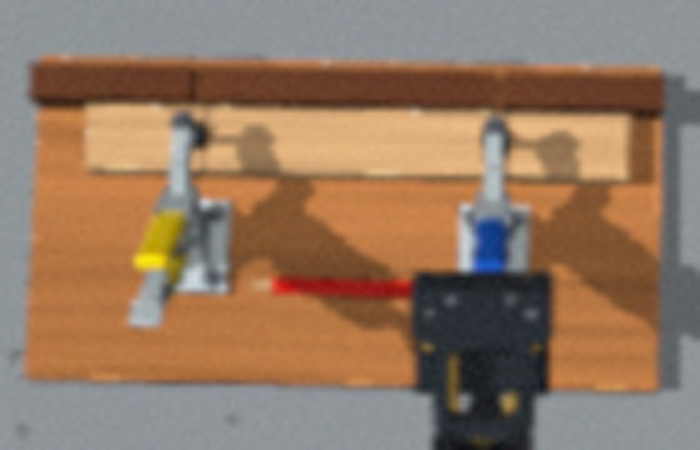

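>>> {"api": "drive_tool", "payload": {
  "rows": [
    [0, -0.15, -0.3, 0, 0, 0, 0],
    [0, -0.15, -0.6, 0, 0, 0, 0],
    [0, -0.15, -0.6, 0, 0, 0, 0],
    [0, -0.15, -0.6, 0, 0, 0, 0],
    [0, -0.15, -0.38, 0, 0, 0, 0]
  ]
}}

```text
time_s: 7.32
eef_pos: [0.4687, 0.1212, 0.2204]
eef_rot: [0.954, 0.002, 0.3, -0.001]
contact_force: [0.5, 0.0, 0.6]
width: 0.0005
```

>>> {"api": "drive_tool", "payload": {
  "rows": [
    [0, 0, 0, 0, 0, 0, 0],
    [0, 0, 0, 0.1, 0, 0, 0],
    [0, 0, 0, 0.25, 0, 0, 0],
    [0, 0, 0, 0.25, 0, 0, 0],
    [0, 0, 0, 0, 0, 0, 0]
  ]
}}

```text
time_s: 7.95
eef_pos: [0.4972, 0.118, 0.181]
eef_rot: [0.954, 0.0, 0.299, 0.0]
contact_force: [0.4, -0.6, -0.4]
width: 0.0001
```

Run:
```python
from h import *
from bench import manip
o=manip.get_obs();print(o["time_s"],o["width"],uv("b",o["eef_pos"]),o["contact_force"].round(1),rows(o,tgt("b",.139,-.045),1))
for n in ("side","top"):
    c=manip.capture(n);np.savez(n+"7.npz",**c)
    im=c["color"][125:215,190:310] if n=="side" else c["color"][125:215,150:290];cv2.imwrite(f"pics/{n}7.png",cv2.resize(im,None,fx=5,fy=5,interpolation=cv2.INTER_CUBIC))
```

```text
7.95 0.00012809890164437818 [178.3 -47.1  -1.5] [ 0.4 -0.6 -0.4] [[ 0.028 -0.019  0.491  0.     0.     0.   ]]
```

View pics/side7.png

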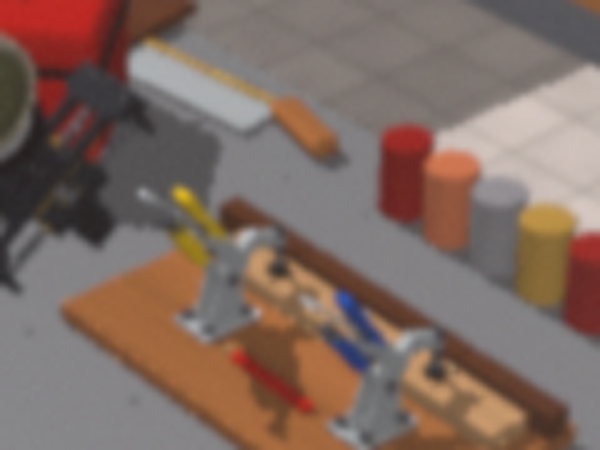

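View pics/top7.png

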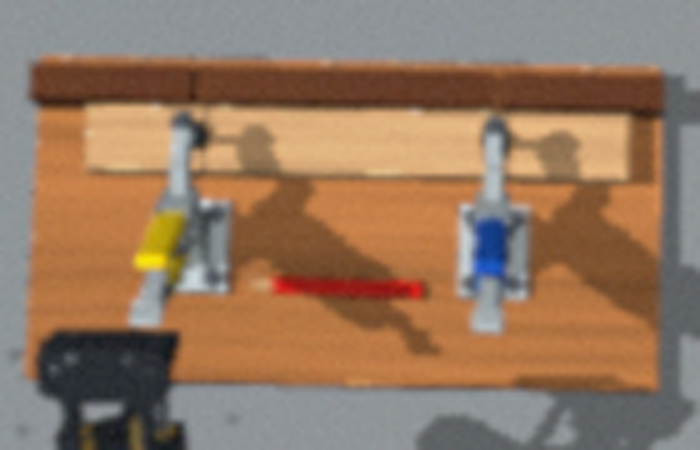

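>>> {"api": "drive_tool", "payload": {
  "rows": [
    [0, 0.02, -0.02, 0.25, 0, 0, 0],
    [0, 0, 0, 0.24, 0, 0, 0],
    [0, 0, 0, 0, 0, 0, 0],
    [0, 0.1, 0, 0, 0, 0, 0],
    [0, 0, 0, 0, 0, 0, 0]
  ]
}}

```text
time_s: 8.68
eef_pos: [0.5278, 0.1207, 0.1574]
eef_rot: [0.953, 0.001, 0.302, -0.0]
contact_force: [-0.3, -0.2, -0.4]
width: 0.0004
```

Run:
```python
from h import *
from bench import manip
o=manip.get_obs();print(o["time_s"],o["width"],uv("b",o["eef_pos"]),o["contact_force"].round(1),rows(o,tgt("b",.139,-.03),1))
c=manip.capture("side");np.savez("side8.npz",**c)
S=8;x0,y0=190,130
im=cv2.resize(c["color"][y0:y0+65,x0:x0+90],None,fx=S,fy=S,interpolation=cv2.INTER_CUBIC)
for (u,v),col in {(.132,0):(0,0,255),(.14,0):(0,0,255),(.104,0):(0,255,255),(.117,-.037):(0,255,0)}.items():
    q=(proj(c,tgt("b",u,v,-.00))[0]-[x0,y0]+.5)*S;cv2.circle(im,tuple(q.astype(int)),2,col,-1)
cv2.imwrite("pics/side8.png",im)
```

```text
8.675 0.0004127477474188673 [141.4 -35.6   1.2] [-0.3 -0.2 -0.4] [[ 0.069  0.015  0.03  -0.    -0.     0.   ]]
```

View pics/side8.png

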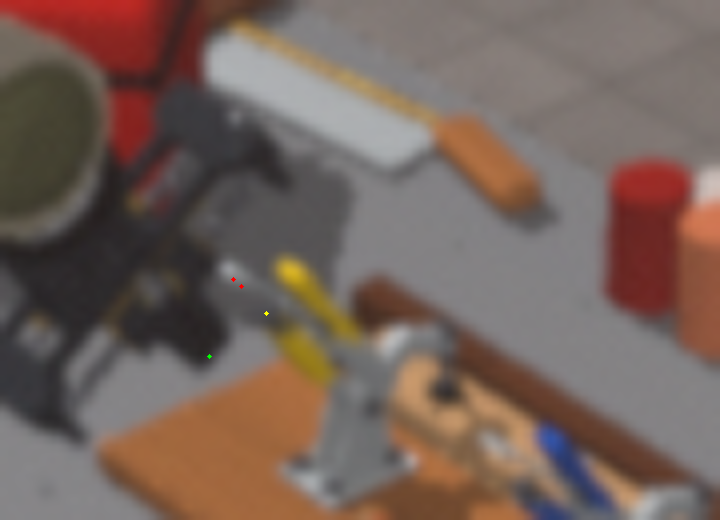

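>>> {"api": "drive_tool", "payload": {
  "rows": [
    [0, 0.05, 0.015, 0.01, 0, 0, 0],
    [0, 0.05, 0, 0, 0, 0, 0],
    [0, 0.05, 0, 0, 0, 0, 0],
    [0, 0.05, 0, 0, 0, 0, 0],
    [0, 0.05, 0, 0, 0, 0, 0]
  ]
}}

```text
time_s: 9.35
eef_pos: [0.5442, 0.1196, 0.1669]
eef_rot: [0.954, 0.001, 0.301, -0.0]
contact_force: [-0.2, -0.4, -0.1]
width: 0.0008
```

Run:
```python
from h import *
from bench import manip
o=manip.get_obs();print(o["time_s"],uv("b",o["eef_pos"]),o["contact_force"].round(1),o["contact_force"]@V)
```

```text
9.35 [ 1.397e+02 -1.670e+01  1.000e-01] [-0.2 -0.4 -0.1] -0.24512323608914768
```

>>> {"api": "drive_tool", "payload": {
  "rows": [
    [0, 0.05, 0, 0, 0, 0, 0],
    [0, 0.05, 0, 0, 0, 0, 0],
    [0, 0.05, 0, 0, 0, 0, 0],
    [0, 0, 0, 0, 0, 0, 0],
    [0, 0, 0, 0, 0, 0, 0]
  ]
}}

```text
time_s: 9.98
eef_pos: [0.5537, 0.1196, 0.1735]
eef_rot: [0.954, 0.001, 0.301, -0.0]
contact_force: [-2.9, 0.5, 0.3]
width: 0.0006
```

Run:
```python
from h import *
from bench import manip
o=manip.get_obs();print(o["time_s"],uv("b",o["eef_pos"]),o["contact_force"].round(1),o["contact_force"]@V)
c=manip.capture("side");np.savez("side9.npz",**c)
S=8;x0,y0=190,130
im=cv2.resize(c["color"][y0:y0+65,x0:x0+90],None,fx=S,fy=S,interpolation=cv2.INTER_CUBIC)
cv2.imwrite("pics/side9.png",im)
```

```text
9.975 [ 1.397e+02 -5.100e+00  1.000e-01] [-2.9  0.5  0.3] -2.213500081414398
```

View pics/side9.png

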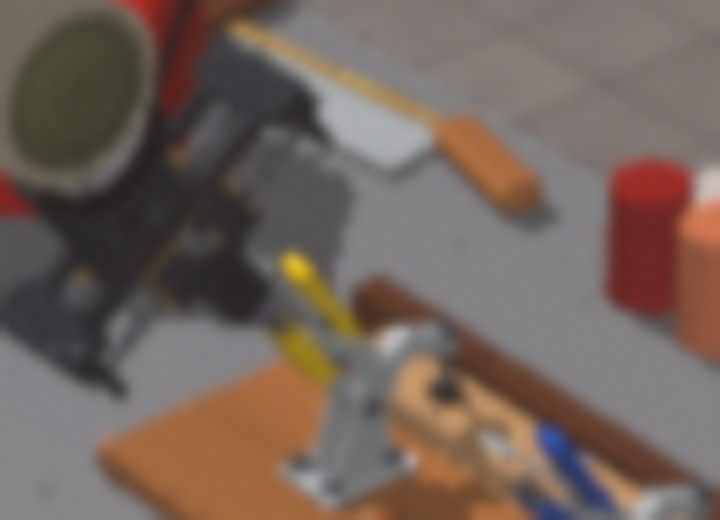

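>>> {"api": "drive_tool", "payload": {
  "rows": [
    [0, 0.05, 0, 0, 0, 0, 0],
    [0, 0.05, 0, 0, 0, 0, 0],
    [0, 0, 0, 0, 0, 0, 0],
    [0, 0, 0, 0, 0, 0, 0],
    [0, 0, 0, 0, 0, 0, 0]
  ]
}}

```text
time_s: 10.65
eef_pos: [0.5603, 0.1196, 0.1782]
eef_rot: [0.954, 0.001, 0.301, -0.0]
contact_force: [0.1, 0.7, 0.4]
width: 0.0004
```

Run:
```python
from h import *
from bench import manip
o=manip.get_obs();print(o["time_s"],uv("b",o["eef_pos"]),o["contact_force"].round(1),o["contact_force"]@V)
```

```text
10.65 [1.397e+02 3.000e+00 1.000e-01] [0.1 0.7 0.4] 0.25507554199665755
```

>>> {"api": "drive_tool", "payload": {
  "rows": [
    [0, -0.1, 0, 0, 0, 0, 0],
    [0, -0.2, 0, 0, 0, 0, 0],
    [0, -0.2, 0, -0.1, 0, 0, 0],
    [0, 0, 0, -0.5, 0, 0, 0],
    [0, 0, 0, -0.6, 0, 0, 0]
  ]
}}

```text
time_s: 11.28
eef_pos: [0.4711, 0.1194, 0.2337]
eef_rot: [0.954, 0.001, 0.3, -0.0]
contact_force: [-0.3, -0.6, 0.5]
width: 0.0003
```

>>> {"api": "drive_tool", "payload": {
  "rows": [
    [0, -0.2, 0, -0.5, 0, 0, 0],
    [0, -0.3, 0, 0, 0, 0, 0],
    [0, 0, 0, 0, 0, 0, 0],
    [0, 0, 0, 0, 0, 0, 0],
    [0, 0, 0, 0, 0, 0, 0]
  ]
}}

```text
time_s: 11.9
eef_pos: [0.4174, 0.1193, 0.2438]
eef_rot: [0.954, 0.001, 0.301, -0.0]
contact_force: [0.1, -0.4, -0.6]
width: 0.0003
```

Run:
```python
from h import *
from bench import manip
o=manip.get_obs();print(o["time_s"],uv("b",o["eef_pos"]),o["contact_force"].round(1))
for n in ("side","top"):
    c=manip.capture(n);np.savez(n+"10.npz",**c)
    im=c["color"][125:215,190:310] if n=="side" else c["color"][125:215,150:290];cv2.imwrite(f"pics/{n}10.png",cv2.resize(im,None,fx=5,fy=5,interpolation=cv2.INTER_CUBIC))
a=load("top0.npz");P0=cloud(a);P=cloud(c)
for n,s in(("a",slice(240,256)),("b",slice(176,192))):
  for Q,m in((P0,"start"),(P,"now")):
    q=Q[150:200,s].reshape(-1,3);d=(q-PIV[n]);uu=d@U;vv=d@V
    k=(uu>.085)&(uu<.115)&(q[:,2]<.25);print(n,m,"max v mm at handle",np.percentile(vv[k],95).round(3))
d=cv2.absdiff(a["color"],c["color"]).max(2);np.set_printoptions(suppress=True)
for im,m in((a,"0"),(c,"now")):
    hsv=cv2.cvtColor(im["color"],cv2.COLOR_BGR2HSV);k=cv2.inRange(hsv,(8,60,170),(20,140,255))[145:163,160:285];v,u=np.where(k>0);print(m,len(u),u.min(),u.max(),u.mean(),v.mean())
```

```text
11.9 [ 2.754e+02 -7.640e+01 -2.000e-01] [ 0.1 -0.4 -0.6]
a start max v mm at handle 0.053
a now max v mm at handle 0.027
b start max v mm at handle 0.028
b now max v mm at handle 0.055
0 1094 6 115 60.356489945155396 7.824497257769653
now 1104 6 115 60.01721014492754 7.850543478260869
```

View pics/side10.png

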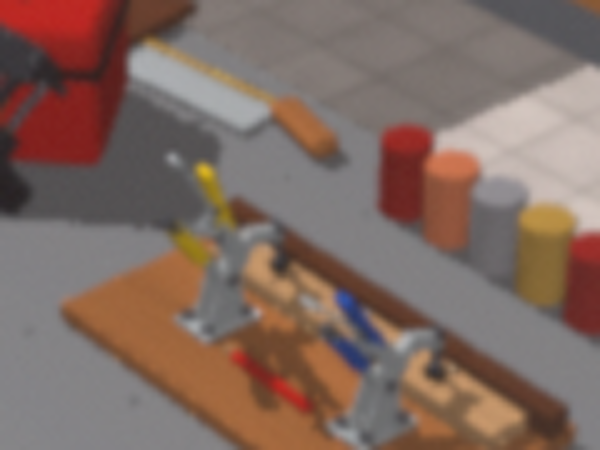

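View pics/top10.png

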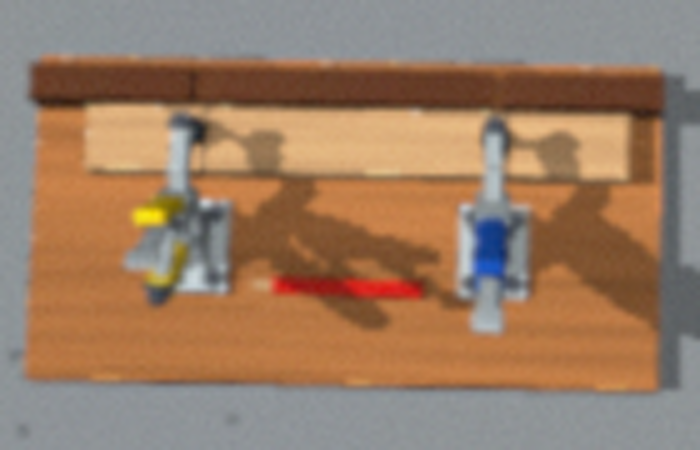

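The pictures show the yellow clamp sprung open, with its handles parted near top-crop (150,215). The blue clamp is locked near (490,245). The batten and pencil are where they started, and the robot is clear of everything, so I'm handing in.

```bash
python3 -c "
from bench import manip
print(manip.hand_in(), manip.get_obs()['time_s'])"
```

```text
the job is handed in; nothing more can be done
the job is handed in; nothing more can be done
```

I squeezed the blue clamp shut until it locked on the batten, then tripped the yellow clamp's release lever, and it sprang open. I handed the job in shortly after 11.9 s.

**Blue clamp:** The jaws stopped firmly at 36.5 mm over the handles. The handle stayed there after I let go. In the last depth reading it sat about 27 mm out along v, against 53 mm when open at the start.

**Yellow clamp:** I pulled the lever only after the blue clamp had held on its own. The force at the lever was about 2–3 N at the last reading before it dropped to zero. The handle now sits about 55 mm out, against 28 mm when locked.

**Batten and surroundings:** In the top view the batten's mean position moved by under half a pixel (about 1 mm, within image noise). The pencil looked unmoved too. I did not measure the other bystanders, but the arm never came near them and no unexpected contact force showed. The robot was touching nothing at the end.

**Disagreement:** The first side view put the blue handle about 1 pixel off my estimate. The handle's width and the calibration tolerance explain most of that, and the grasp clearance covered it. No check failed.

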